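# Offer a bar pull up to a drilled drawer front

### The job

Take the shorter of the two steel bar pulls out of the cardboard fittings tray and offer it up to the drawer standing on the counter: bar level, both feet flat against the white front, one over each of the two drilled holes. Finish while still holding it there in the air and keeping it lightly pressed to the front, because a colleague now drives the screws from inside the drawer; leave the other fittings and the tools where they lie.

Things in the scene. Friction and masses are not known exactly. Their poses are not given: they have to be found in the camera images.
- short_pull: the shorter bar pull, brushed steel, 90 g: a square bar 12 x 12 mm, 108 mm long, with two square posts 12 x 12 mm standing 28 mm out of it, 96 mm apart between centres. It lies on its side flat on the tray's floor, 12 mm high, posts roughly away from the robot. Origin: middle of the bar's underside as it lies; y along the bar, x the way the posts point (feet at x = 34 mm), z up
- pull_grip (a point): centre of the short pull's bar (as it lies 10 mm above the counter, 6 mm above the body's origin), the place to grip: the bar is 12 mm wide across x; between the posts there are 84 mm free for a finger. Axes as the pull.
- foot_left (a point): centre of the end face of the short pull's post at +y; 34 mm from the bar's centre line. Axes as the pull.
- foot_right (a point): centre of the end face of the short pull's post at -y. Axes as the pull.
- drawer: white drawer, front to the robot; it stands fast and does not move when pushed. Front board 300 mm wide (y), 180 mm high, 18 mm thick; behind it a plywood box, rim 120 mm up, that ends 288 mm behind the face. Origin: middle of the lower edge of the front face, on the counter; the face is the plane x = 0, x points into the drawer, y left along the face, z up. Its yaw varies
- hole_left (a point): mouth of the left drilled screw hole (5 mm across, dark) on the front face: 48 mm to the left of the middle (+y), 140 mm above the counter, 40 mm below the front's upper edge. It goes straight through and shows on the inner side too, above the box. Axes as the drawer.
- hole_right (a point): mouth of the right drilled hole: as the left, 48 mm to the right of the middle (-y).
- tray: shallow cardboard carton lid 300 mm (x) by 270 mm (y), walls 22 mm high and 4 mm thick, floor 4 mm thick; fixed. Origin: middle of its underside. The two pulls lie in it about 140 mm apart along its x, either one nearer.
- long_pull: the longer bar pull, same make and shape, but 172 mm long with posts 160 mm apart; lies on its side in the tray. Leave it. Origin as for the short pull.
- knob_a: round steel cupboard knob, 31 mm across, 29 mm high, standing in the tray near its left edge. Leave it. Origin: middle of its foot.
- knob_b: the same knob, standing on the counter in front of the drawer. Leave it.
- hinge: steel concealed cupboard hinge, 98 mm long, 46 mm wide, 14 mm high, lying on the counter. Leave it. Origin 30 mm from the centre of its round cup, along its length, on the underside.
- screwdriver: screwdriver, 190 mm, lying inside the drawer on its floor, for the colleague. Leave it. Origin on its underside.
- tape_measure: grey tape measure 85 x 40 x 66 mm standing on the counter. Leave it. Origin: middle of its underside.
- level: small spirit level 232 x 26 x 45 mm standing on the counter close to the robot. Leave it. Origin: middle of its underside.
Mind the look-alikes: they are no part of the job. What is shaped like the short_pull but blue, orange or purple is not meant.

How it is judged:
On the way:
1. the short pull is lifted out of the tray in the fingers, at least 60 mm above the counter (height (world z) of pull_grip above 0.06 m and contact force between short_pull and the fingers above 1 N), for 0.2 s.
At the end, for the whole second after the job is handed in: the short pull is held still in the fingers in the air, each foot's centre within 5 mm of its own hole's mouth on the drawer's front face, posts square to the face and the pull level within 0.1 rad, pressed on the face with 0.3 to 30 N, touching neither the tray nor the long pull (((distance between foot_left and hole_left below 0.005 m and distance between foot_right and hole_right below 0.005 m) or (distance between foot_left and hole_right below 0.005 m and distance between foot_right and hole_left below 0.005 m)) and angle between the z axis of short_pull and the z axis of drawer, either way round below 0.1 rad and angle between the x axis of short_pull and the x axis of drawer, either way round below 0.1 rad and height (world z) of pull_grip above 0.13 m and contact force between short_pull and the fingers above 1 N and contact force between short_pull and drawer between 0.3 and 30 N and contact force between short_pull and long_pull below 0.1 N and contact force between short_pull and tray below 0.1 N and linear speed of short_pull below 0.02 m/s); the arm keeps its last pose, push and grip.
It fails at once if another fitting or a tool is moved more than 25 mm (distance of any of long_pull, knob_a, knob_b, hinge, screwdriver, tape_measure, level from where it was at the start of the episode above 0.025 m).
It fails at once if the pull is pushed on the drawer front with more than 50 N (contact force between short_pull and drawer above 50 N).
It also fails if it takes over 40 s, if anything falls off the work surface, if the arm or the gripper's body presses on something with over 40 N, if the wrist force passes 120 N, or if a joint passes its speed limit or range.

### The arm

A 7-joint arm with a two-finger parallel gripper is mounted at the origin on the work surface. World frame = base frame: x ahead of the robot, y to its left, z up, the work surface at z = 0. Lengths are in m, angles in rad, forces in N, time in s.
With the tool pointing down it reaches from about 0.4 to 0.875 m from the base axis. Payload 19.3 kg.
Tool frame: the origin (TCP) lies at the very end of the fingers, on their centre line; the grasp point (between the pads) lies 19 mm behind it; z points along the fingers, y is the direction in which the jaws open and shut (so a half turn about z gives the same grasp; the last joint's range is limited). The gripper opens to 85 mm and grips with 20 to 120 N. Pads are 22 mm wide; open, the fingers measure 114 mm over their backs; the gripper's body (76 mm by 85 mm) begins 54 mm behind the grasp point. The pads swing forward as they close: fully open they stand 13 mm farther back than shut.
Start: joints at [-1.36, 0.521, -0.036, 1.599, 0.021, 1.021, -0.113], TCP at [0.173, 0.601, 0.231] pointing down, gripper open.
Joint ranges: [-2.91, 2.91], [-0.3, 2.13], [-1.5, 1.42], [0.17, 2.43], [-1.26, 4.41], [0.16, 1.93], [-2.52, 2.52]. Speed limits (rad/s): [1.89, 1.89, 2.39, 2.39, 3.01, 3.01, 3.01].

### API

Orientations are given as [roll, pitch, yaw] about the fixed x, y, z axes, in that order (R = Rz(yaw) Ry(pitch) Rx(roll)).
In Python, from workcell import bot, grab_frame, calibration, workorder gives the robot as it stands.
- The arm moves only by the tool move_arm, never from a script. Its arguments are lists of equal length, an entry for each row: "jaw": the closure in counts, from 0 (fully open) to 255 (shut); "dp": the shift along the tool's x, y, z in units of 800 mm (1.0 is 800 mm), a list of three; "rotation": the turn, a rotation vector about the tool's x, y, z in units of pi rad (1.0 is pi rad), a list of three. In form: {"jaw": [jaw, ...], "dp": [[dx, dy, dz], ...], "rotation": [[rx, ry, rz], ...]}. A call has 1 to 10 rows; each row shifts and turns the commanded pose from where the row before left it, along the tool's axes as they then stand; what a row does not reach is not made up. A row lasts 1/8 s, in which the tool goes at most 62.5 mm and 10.7 degrees, less where a joint would pass 70% of its speed; a pose out of reach is approached as far as the arm can. A call with a number of a shift or a turn outside -1 to 1 is refused whole. A call with a gripper value outside its range is refused whole. The fingers move at their own pace and stop on an object; "squeeze" is the grip in N (left out, the last holds). Time passes only in rows, so rows that do not move let the fingers close. It gives the time, the measured TCP pose, the force and the opening at its end, in the units of the state.
- bot.observe(): the state, without advancing time (a new reading comes with each control period).
- grab_frame(name): name is "scene" or "top"; returns the picture (480x640x3 uint8, blue, green, red); there is no depth.
- calibration(name): a dict with "camera_matrix" (3x3 intrinsics, pixels), "T" (4x4, takes a point from camera to world coordinates). Camera axes: x right, y down, z forward; pixel columns grow to the right and rows downward; lengths in m; the calibration is good to about 2 mm. A picture is of the moment at which its call begins. calibration takes no time and is no camera call.
- workorder.job_done(): hands the job in, once; it reports no verdict.
The state is a dict: "clock": time; "qpos": joint angles; "qd": joint speeds; "joint_efforts": joint torques, N m; "position": TCP position; "tool_rot": TCP orientation; "force": force on the tool from outside, world axes, zero at the start; "moment": the same for the moment, N m; "grip_width": finger opening in m.
Only numpy, scipy, OpenCV 4.12 (cv2) and the standard library are available. Lean on these libraries where they do the work, as an engineer would, in place of code of your own. Each camera call takes 0.05 s, during which the arm holds its last target. There are 200 camera calls.

## Working session

There is one attempt and no reset: what is moved stays moved. The work goes in short steps, Python scripts to look and compute and a tool call to move; the robot and the scene stay as the last step left them, time stands still between calls to the robot, and variables do not carry over. Pictures are saved under pics/ and viewed, about 8 in all and at most 12, crops included, and the job is handed in when it is done.

Besides the shell and the picture viewer there is one more tool, called after "Call:" in YAML: its name, and indented under it one key for each argument. move_arm: Moves the arm, as the interface text tells. Shifts and turns lie within -1 to 1; 1 stands for 800 mm of shift or pi rad of turn. Its arguments: {"type":"object","properties":{"jaw":{"type":"array","items":{"type":"number"}},"dp":{"type":"array","items":{"type":"array","items":{"type":"number","minimum":-1,"maximum":1}}},"rotation":{"type":"array","items":{"type":"array","items":{"type":"number","minimum":-1,"maximum":1}}},"squeeze":{"type":"number"}},"required":["jaw","dp","rotation"]}

```bash
mkdir -p pics; python3 - <<'E'
from workcell import bot, grab_frame, calibration
import cv2
for n in("scene","top"):
    cv2.imwrite(f"pics/{n}0.png",grab_frame(n)); c=calibration(n); print(n,c["camera_matrix"],c["T"])
print(bot.observe())
E
```

```text
scene [[562.52366777   0.         316.33923521]
 [  0.         562.52366777 236.73392479]
 [  0.           0.           1.        ]] [[-0.63709656  0.65107851 -0.41255879  1.08443332]
 [ 0.77073836  0.53229681 -0.35017493  0.61738992]
 [-0.00838764 -0.54107013 -0.84093565  1.35668726]
 [ 0.          0.          0.          1.        ]]
top [[531.76738384   0.         313.19444166]
 [  0.         531.76738384 236.4651917 ]
 [  0.           0.           1.        ]] [[-0.0257061  -0.99203163  0.12333873  0.30461464]
 [-0.99966606  0.02518404 -0.0057902   0.09635696]
 [ 0.0026379  -0.12344638 -0.99234774  1.42197664]
 [ 0.          0.          0.          1.        ]]
{'clock': 0.1, 'qpos': array([-1.36021022,  0.5219308 , -0.03631284,  1.59990361,  0.02124837,
        1.02109827, -0.11281769]), 'qd': array([ 0.00015832, -0.00160695,  0.00089946, -0.00144107,  0.00023573,
       -0.00168314,  0.00109693]), 'joint_efforts': array([ 2.38599081e-03, -9.28489995e+01,  1.98302329e+00, -3.70528543e+01,
        1.80040958e-02,  5.36917738e-03, -9.45257568e-06]), 'position': array([0.17316999, 0.6002456 , 0.23081515]), 'tool_rot': array([-3.14064495e+00,  1.13595690e-04,  2.86078971e+00]), 'force': array([-0.49879533, -0.66744482, -0.37275068]), 'moment': array([-0.03617341, -0.01142571, -0.01355785]), 'grip_width': 0.08516056745741178}
```

View pics/scene0.png

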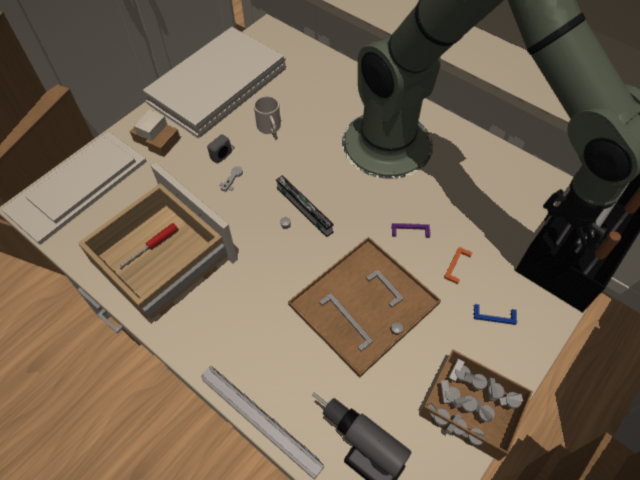

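View pics/top0.png

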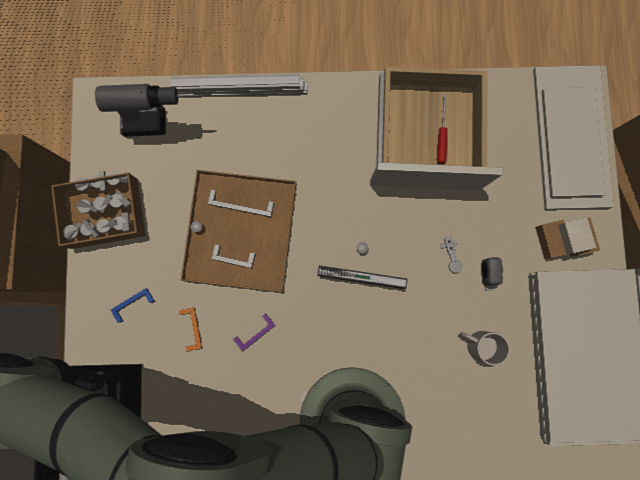

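The scene view shows the tray, with the short pull near (385,287), and the drawer's open box at (160,250). In the top view the short pull's bar runs from (214,260) to (252,266), posts pointing up. The drawer front is at (375..500,172). Next I'll zoom in on these.

```bash
python3 - <<'E'
import cv2, numpy as np
t=cv2.imread("pics/top0.png"); s=cv2.imread("pics/scene0.png")
a=cv2.resize(t[155:205,360:510],None,fx=5,fy=5,interpolation=cv2.INTER_CUBIC)
b=cv2.resize(t[235:280,195:275],None,fx=5,fy=5,interpolation=cv2.INTER_CUBIC)
c=cv2.resize(s[155:275,140:250],None,fx=3,fy=3,interpolation=cv2.INTER_CUBIC)
out=np.zeros((250+360,760,3),np.uint8); out[:250,:750]=a; out[250:475,:400]=b; out[250:610,410:740]=c
cv2.imwrite("pics/z.png",out[:600])
E
```

```text
(no output)
```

View pics/z.png

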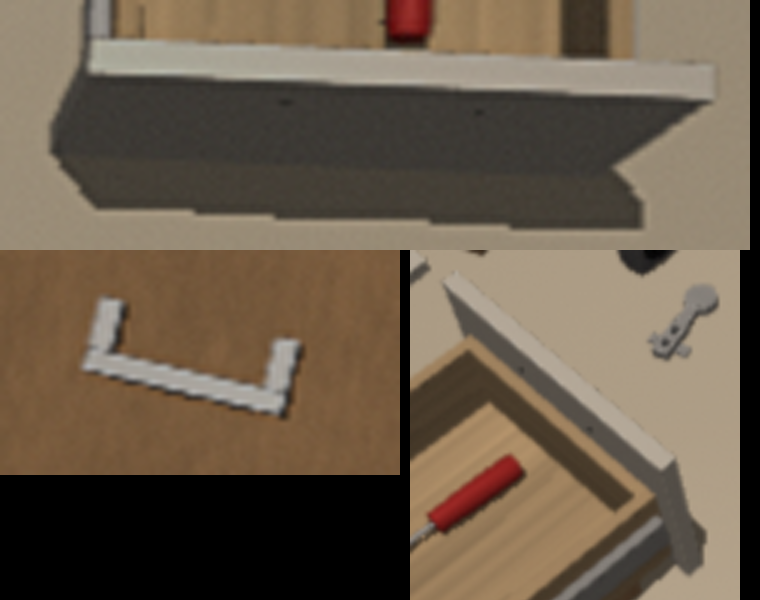

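The top crop shows the two holes at about (417.1,175.0) and (455.5,177.2) on the shaded face. The scene crop shows the inner hole mouths at about (177,195) and (200,215). Pull corners are clear too.

```bash
cat > h.py <<'E'
import cv2, numpy as np
from workcell import calibration
def ray(n,uv):
    c=calibration(n);K=c["camera_matrix"];T=c["T"]
    uv=np.atleast_2d(np.asarray(uv,float))
    d=np.c_[uv,np.ones(len(uv))]@np.linalg.inv(K).T@T[:3,:3].T
    return T[:3,3],d
def onz(n,uv,z):
    o,d=ray(n,uv); return o+d*((z-o[2])/d[:,2])[:,None]
def dark(img,u,v,r=4):
    g=cv2.cvtColor(img,cv2.COLOR_BGR2GRAY).astype(float)[v-r:v+r+1,u-r:u+r+1]
    w=np.clip(cv2.GaussianBlur(g,(0,0),.01)*-1+np.median(g)-6,0,None)
    Y,X=np.mgrid[-r:r+1,-r:r+1]; return np.array([u+(w*X).sum()/w.sum(),v+(w*Y).sum()/w.sum()])
E
python3 - <<'E'
from h import *
t=cv2.imread("pics/top0.png"); s=cv2.imread("pics/scene0.png")
hl=dark(t,417,175,3);hr=dark(t,456,177,3);print(hl,hr)
H=onz("top",[hl,hr],.14);print("holes top",H,np.linalg.norm(H[0]-H[1]))
d=H[0]-H[1];print("yaw drawer",np.arctan2(-d[0],d[1]))
# board front upper edge from bright strip
g=cv2.cvtColor(t,cv2.COLOR_BGR2GRAY).astype(float)
pts=[]
for u in range(382,495,3):
    col=g[165:185,u]; v=np.argmax(-np.diff(col)) ; hi,lo=np.max(col[:v+1][-4:]),np.min(col[v+1:v+4]); m=(hi+lo)/2
    k=[i for i in range(max(v-2,0),v+3) if col[i]>=m>col[i+1]][0]; pts.append([u,165+k+(col[k]-m)/(col[k]-col[k+1])])
E=onz("top",pts,.18);p=np.polyfit(E[:,1],E[:,0],1);print("edge yaw",np.arctan(-p[0]),"x at holes y",np.polyval(p,H[:,1]),np.std(E[:,0]-np.polyval(p,E[:,1])))
# inner mouths in scene + inside: z=.14 plane
hs=[dark(s,177,195,2),dark(s,200,215,2)];I=onz("scene",hs,.14);print("inner",hs,I)
# pull
for n,im,(u0,u1,v0,v1),zc in (("top",t,(195,275,235,280),.016),("scene",s,(360,410,262,310),.016)):
    hsv=cv2.cvtColor(im,cv2.COLOR_BGR2HSV); m=np.zeros(im.shape[:2],np.uint8)
    m[v0:v1,u0:u1]=((hsv[...,1]<70)&(hsv[...,2]>110))[v0:v1,u0:u1]
    nn,l,st,_=cv2.connectedComponentsWithStats(m); k=1+np.argmax(st[1:,4]); vv,uu=np.where(l==k)
    P=onz(n,np.c_[uu,vv],zc)[:,:2]; c=P.mean(0); w,V=np.linalg.eigh(np.cov(P.T)); a=V[:,1]; a=a if a[1]>0 else -a
    x=np.array([a[1],-a[0]]); q=(P-c)@np.c_[x,a]
    print(n,len(P),"c",c,"yaw",np.arctan2(x[1],x[0]),"bar centre",c-x*.0068,"ext x",np.percentile(q[:,0],[0,1,99,100]),"y",np.percentile(q[:,1],[0,1,99,100]))
E
```

```text
[416.57894737 174.84210526] [455.35714286 177.        ]
holes top [[ 0.6105764  -0.1699458   0.14      ]
 [ 0.60274449 -0.26530052  0.14      ]] 0.09567581106458696
yaw drawer -0.0819504979845211
edge yaw -0.06763751682288591 x at holes y [0.61048115 0.60402174] 0.00036709433554956165
inner [array([176.74193548, 194.4516129 ]), array([199.54545455, 214.33333333])] [[ 0.62196443 -0.26893058  0.14      ]
 [ 0.6287844  -0.17334518  0.14      ]]
top 282 c [0.42727499 0.3049813 ] yaw -0.258960682056752 bar centre [0.42070173 0.30672262] ext x [-0.01298067 -0.01276169  0.02583239  0.02650923] y [-0.0537549  -0.05368659  0.05363347  0.05425343]
scene 218 c [0.42781948 0.30485693] yaw -0.2565138078185765 bar centre [0.42124197 0.30658215] ext x [-0.01238525 -0.01205145  0.02554074  0.02604057] y [-0.0546096  -0.05438312  0.05152459  0.05191235]
```

Call:
move_arm:
  jaw: [100, 100, 100, 100, 100, 100, 100, 100, 100, 100]
  dp:
    - [-0.05, -0.0334, 0.0205]
    - [-0.05, -0.0334, 0.0205]
    - [-0.05, -0.0334, 0.0205]
    - [-0.05, -0.0334, 0.0205]
    - [-0.05, -0.0334, 0.0205]
    - [-0.05, -0.0334, 0.0205]
    - [-0.05, -0.0334, 0.0205]
    - [-0.05, -0.0334, 0.0205]
    - [0, 0, 0]
    - [0, 0, 0]
  rotation:
    - [0, 0, 0]
    - [0, 0, 0]
    - [0, 0, 0]
    - [0, 0, 0]
    - [0, 0, 0]
    - [0, 0, 0]
    - [0, 0, 0]
    - [0, 0, 0]
    - [0, 0, 0.0547]
    - [0, 0, 0.0547]
  squeeze: 50

```text
clock: 1.35
position: [0.4218, 0.3055, 0.0997]
tool_rot: [-3.141, -0.0, 2.51]
force: [-0.0, 0.4, -0.5]
grip_width: 0.0516
```

Call:
move_arm:
  jaw: [100, 100, 100, 100, 100, 100, 100, 100]
  dp:
    - [0, 0, 0]
    - [0, 0, 0]
    - [0, 0, 0]
    - [0, 0, 0]
    - [0, 0, 0]
    - [0, 0, 0]
    - [0, 0, 0]
    - [0, 0, 0]
  rotation:
    - [0, 0, 0.0547]
    - [0, 0, 0.0547]
    - [0, 0, 0.0547]
    - [0, 0, 0.0547]
    - [0, 0, 0.0547]
    - [0, 0, 0.0547]
    - [0, 0, 0.0547]
    - [0, 0, 0]

```text
clock: 2.35
position: [0.4212, 0.3065, 0.0999]
tool_rot: [3.142, 0.001, 1.315]
force: [-0.3, -0.4, -1.1]
grip_width: 0.0518
```

Call:
move_arm:
  jaw: [100, 100, 100, 100, 100, 100, 255, 255, 255, 255]
  dp:
    - [0, 0, 0.03]
    - [0, 0, 0.03]
    - [0, 0, 0.03]
    - [0, 0, 0.015]
    - [0, 0, 0.01]
    - [0, 0, 0]
    - [0, 0, 0]
    - [0, 0, 0]
    - [0, 0, 0]
    - [0, 0, 0]
  rotation:
    - [0, 0, 0]
    - [0, 0, 0]
    - [0, 0, 0]
    - [0, 0, 0]
    - [0, 0, 0]
    - [0, 0, 0]
    - [0, 0, 0]
    - [0, 0, 0]
    - [0, 0, 0]
    - [0, 0, 0]

```text
clock: 3.6
position: [0.4216, 0.3067, 0.0087]
tool_rot: [3.141, -0.001, 1.314]
force: [-1.7, -1.0, 9.7]
grip_width: 0.0104
```

Call:
move_arm:
  jaw: [255, 255, 255, 255]
  dp:
    - [0, 0, 0]
    - [0, 0, 0]
    - [0, 0, 0]
    - [0, 0, 0]
  rotation:
    - [0, 0, 0]
    - [0, 0, 0]
    - [0, 0, 0]
    - [0, 0, 0]

```text
clock: 4.1
position: [0.4216, 0.3067, 0.0087]
tool_rot: [3.141, -0.001, 1.314]
force: [-1.3, 0.4, 9.5]
grip_width: 0.01
```

Call:
move_arm:
  jaw: [255, 255, 255, 255, 255, 255, 255]
  dp:
    - [0, 0, -0.02]
    - [0, 0, -0.04]
    - [0, 0, -0.05]
    - [0, 0, -0.05]
    - [0, 0, -0.05]
    - [0, 0, -0.05]
    - [0, 0, 0]
  rotation:
    - [0, 0, 0]
    - [0, 0, 0]
    - [0, 0, 0]
    - [0, 0, 0]
    - [0, 0, 0]
    - [0, 0, 0]
    - [0, 0, 0]

```text
clock: 4.97
position: [0.4223, 0.307, 0.2194]
tool_rot: [3.14, -0.005, 1.314]
force: [-0.4, -0.2, -1.5]
grip_width: 0.0105
```

```bash
python3 - <<'E'
from h import *
from workcell import bot, grab_frame
t=grab_frame("top"); s=grab_frame("scene"); cv2.imwrite("pics/t1.png",t); cv2.imwrite("pics/s1.png",s)
o=bot.observe();p=o["position"];print(p,o["tool_rot"],o["force"],o["grip_width"])
r=[]
for n,im in(("top",t),("scene",s)):
    c=calibration(n);T=np.linalg.inv(c["T"]);q=c["camera_matrix"]@(T[:3,:3]@p+T[:3,3]);u,v=(q[:2]/q[2]).astype(int);print(n,u,v)
    r.append(cv2.resize(im[v-50:v+50,u-65:u+65],None,fx=6,fy=6,interpolation=cv2.INTER_CUBIC)[::2,::2] if 0 else cv2.resize(im[v-50:v+50,u-65:u+65],(390,300),interpolation=cv2.INTER_CUBIC))
cv2.imwrite("pics/z1.png",np.hstack(r))
E
```

```text
[0.42116346 0.30646821 0.2165678 ] [ 3.14159245e+00 -9.03149956e-04  1.31435935e+00] [ 0.41519719 -0.03548352 -1.11691049] 0.010403536012544146
top 218 253
scene 397 244
```

View pics/z1.png

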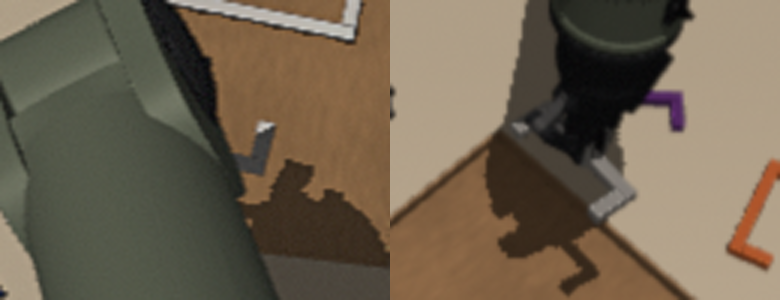

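Held level in the fingers; the right half of the bar shows in both views. Next stop is a standoff in front of the holes.

Call:
move_arm:
  jaw: [255, 255, 255, 255, 255, 255, 255, 255, 255, 255]
  dp:
    - [-0.0591, 0.0313, 0]
    - [-0.0591, 0.0313, 0]
    - [-0.0591, 0.0313, 0]
    - [-0.0591, 0.0313, 0]
    - [-0.0591, 0.0313, 0]
    - [-0.0591, 0.0313, 0]
    - [-0.0591, 0.0313, 0]
    - [-0.0591, 0.0313, 0]
    - [-0.0591, 0.0313, 0]
    - [-0.0591, 0.0313, 0]
  rotation:
    - [0, 0, 0]
    - [0, 0, 0]
    - [0, 0, 0]
    - [0, 0, 0]
    - [0, 0, 0]
    - [0, 0, 0]
    - [0, 0, 0]
    - [0, 0, 0]
    - [0, 0, 0]
    - [0, 0, 0]

```text
clock: 6.32
position: [0.5433, -0.216, 0.2151]
tool_rot: [-3.14, -0.0, 1.314]
force: [0.7, 1.8, 0.0]
grip_width: 0.0099
```

Call:
move_arm:
  jaw: [255, 255, 255, 255, 255, 255, 255]
  dp:
    - [0, 0, 0]
    - [0, 0, 0]
    - [0, 0, 0]
    - [0, 0, 0.0324]
    - [0, 0, 0.0324]
    - [0, 0, 0.0324]
    - [0, 0, 0]
  rotation:
    - [0, 0, 0]
    - [0, 0, -0.03]
    - [0, 0, -0.03]
    - [0, 0, 0]
    - [0, 0, 0]
    - [0, 0, 0]
    - [0, 0, 0]

```text
clock: 7.2
position: [0.5422, -0.2134, 0.1364]
tool_rot: [-3.137, -0.001, 1.503]
force: [0.7, -0.3, -1.8]
grip_width: 0.0102
```

```bash
cat > look.py <<'E'
import sys
from h import *
from workcell import bot, grab_frame
t=grab_frame("top"); s=grab_frame("scene"); k=sys.argv[1]; cv2.imwrite(f"pics/t{k}.png",t); cv2.imwrite(f"pics/s{k}.png",s)
o=bot.observe();p=o["position"];print(p,o["tool_rot"],o["force"],o["grip_width"])
cv2.imwrite(f"pics/z{k}.png",np.hstack([cv2.resize(t[150:210,400:480],(400,300),interpolation=cv2.INTER_CUBIC),cv2.resize(s[140:240,140:260],(360,300),interpolation=cv2.INTER_CUBIC)]))
E
python3 look.py 2
```

```text
[ 0.54355651 -0.21423467  0.13865817] [-3.14112004e+00 -8.23083211e-07  1.50279347e+00] [ 1.25465664  0.07492793 -1.01941886] 0.009991278616876634
```

View pics/z2.png

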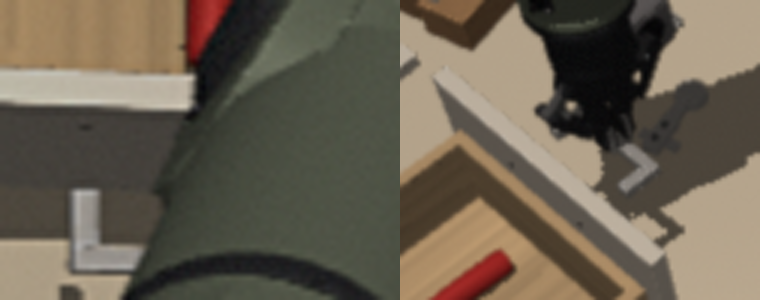

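The left post is visible in both views (top crop, foot end at about (416.6,187.6); scene crop, about (216,202)). I'll compare these with the predicted foot and triangulate.

```bash
cat > chk.py <<'E'
import sys
from h import *
from workcell import bot
k=sys.argv[1]; o=bot.observe(); p=o["position"]; y=o["tool_rot"][2]-np.pi/2
n=np.array([np.cos(y),np.sin(y),0]); l=np.array([-n[1],n[0],0]); z=np.array([0,0,1])
b=p+z*.0013
def proj(nm,P):
    c=calibration(nm);T=np.linalg.inv(c["T"]);q=(P@T[:3,:3].T+T[:3,3])@c["camera_matrix"].T; return q[:,:2]/q[:,2:]
out=[]
C=np.array([b+n*a+l*w+z*h for a,w,h in [(.034,.054,.006),(.034,.042,.006),(.006,.042,.006),(-.006,.054,.006),(.034,.054,-.006),(.034,.042,-.006)]])
for nm,f,(u0,v0,w,h) in(("top","t",(400,160,60,45)),("scene","s",(190,180,60,45))):
    q=proj(nm,C); print(nm,q.round(1).tolist())
    im=cv2.resize(cv2.imread(f"pics/{f}{k}.png")[v0:v0+h,u0:u0+w],None,fx=6.6,fy=6.6,interpolation=cv2.INTER_CUBIC)
    for a in q: cv2.circle(im,tuple(int(v) for v in ((a-[u0,v0]+.5)*6.6-.5)),2,(0,0,255),-1)
    out.append(im)
cv2.imwrite(f"pics/c{k}.png",np.hstack(out))
E
python3 chk.py 2
```

```text
top [[414.7, 186.1], [419.6, 186.3], [419.4, 197.5], [414.4, 202.2], [413.8, 187.1], [418.6, 187.3]]
scene [[214.9, 203.8], [211.9, 201.3], [219.8, 195.2], [226.1, 195.0], [215.6, 206.4], [212.6, 203.9]]
```

View pics/c2.png

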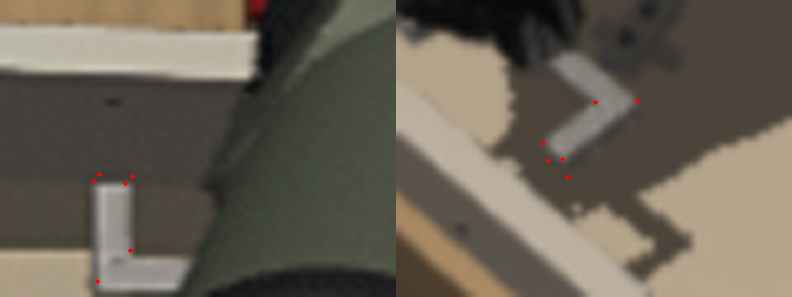

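```bash
cat > tri.py <<'E'
import sys
from h import *
k=sys.argv[1]
def big(nm,f,box,thr):
    im=cv2.imread(f"pics/{f}{k}.png"); u0,v0,w,h=box; g=cv2.cvtColor(im,cv2.COLOR_BGR2GRAY)[v0:v0+h,u0:u0+w]
    g=cv2.resize(g,None,fx=8,fy=8,interpolation=cv2.INTER_CUBIC); return g
g=big("top","t",(410,180,24,30),0)
for v in range(186,208,2): print(v,[int(x) for x in cv2.cvtColor(cv2.imread(f"pics/t{k}.png"),cv2.COLOR_BGR2GRAY)[v,411:430]])
print()
for v in range(184,208): print(v,[int(x) for x in cv2.cvtColor(cv2.imread(f"pics/s{k}.png"),cv2.COLOR_BGR2GRAY)[v,208:230]])
E
python3 tri.py 2
```

```text
186 [64, 65, 63, 62, 62, 59, 61, 60, 62, 63, 64, 63, 64, 67, 64, 66, 64, 63, 64]
188 [72, 71, 70, 115, 168, 163, 163, 158, 127, 73, 68, 70, 71, 70, 70, 70, 68, 69, 66]
190 [72, 72, 65, 110, 166, 154, 150, 143, 117, 70, 68, 70, 72, 72, 72, 74, 72, 72, 71]
192 [72, 69, 63, 108, 165, 152, 148, 142, 115, 71, 68, 71, 70, 71, 71, 71, 72, 70, 71]
194 [72, 69, 63, 106, 163, 153, 148, 139, 110, 73, 69, 71, 71, 71, 72, 72, 73, 72, 72]
196 [67, 67, 62, 101, 154, 151, 150, 146, 124, 73, 69, 71, 70, 70, 70, 70, 72, 72, 71]
198 [162, 163, 137, 109, 164, 162, 156, 153, 134, 81, 77, 80, 79, 79, 78, 79, 76, 74, 61]
200 [158, 161, 137, 104, 155, 147, 140, 143, 145, 146, 147, 148, 149, 148, 149, 149, 143, 107, 54]
202 [158, 151, 114, 100, 153, 154, 151, 152, 151, 151, 152, 149, 149, 153, 151, 147, 108, 53, 52]
204 [159, 160, 139, 87, 87, 90, 88, 89, 82, 72, 72, 74, 74, 75, 73, 60, 47, 51, 59]
206 [159, 157, 158, 160, 160, 163, 161, 160, 162, 160, 160, 161, 163, 156, 119, 60, 48, 35, 28]

184 [21, 41, 45, 35, 41, 29, 16, 26, 45, 47, 63, 63, 58, 56, 55, 54, 44, 46, 55, 57, 57, 54]
185 [19, 37, 45, 39, 40
[... 1512 characters left out ...]
, 61, 65, 68, 70, 68, 69, 69, 69]
201 [69, 68, 69, 70, 83, 120, 136, 133, 132, 125, 105, 84, 68, 62, 65, 68, 69, 69, 69, 69, 69, 70]
202 [70, 69, 69, 70, 76, 107, 138, 133, 126, 94, 74, 68, 75, 68, 68, 69, 69, 70, 69, 69, 69, 70]
203 [70, 69, 69, 68, 70, 80, 103, 118, 90, 68, 64, 67, 71, 69, 69, 69, 69, 69, 69, 69, 69, 69]
204 [88, 71, 69, 70, 69, 68, 73, 83, 66, 62, 64, 68, 69, 69, 69, 69, 70, 69, 70, 69, 70, 69]
205 [129, 79, 69, 69, 69, 68, 68, 67, 62, 65, 68, 69, 69, 69, 70, 69, 69, 69, 69, 69, 69, 69]
206 [118, 80, 70, 69, 68, 69, 69, 67, 68, 68, 69, 69, 70, 70, 69, 69, 68, 69, 70, 70, 69, 70]
207 [155, 122, 80, 69, 70, 69, 69, 69, 69, 70, 69, 69, 69, 69, 70, 70, 69, 69, 70, 70, 73, 83]
```

Predicted and observed foot agree to about 1–2 mm in both views, which is within the calibration. Relative to the holes, the lateral error is at most 1 mm. Now advancing.

Call:
move_arm:
  jaw: [255, 255, 255, 255, 255]
  dp:
    - [0, 0.012, 0]
    - [0, 0.01, 0]
    - [0, 0.006, 0]
    - [0, 0.002, 0]
    - [0, 0, 0]
  rotation:
    - [0, 0, 0]
    - [0, 0, 0]
    - [0, 0, 0]
    - [0, 0, 0]
    - [0, 0, 0]

```text
clock: 7.92
position: [0.5675, -0.2161, 0.1383]
tool_rot: [-3.141, 0.0, 1.503]
force: [0.1, -0.1, -1.0]
grip_width: 0.0102
```

Call:
move_arm:
  jaw: [255, 255, 255, 255]
  dp:
    - [0, 0.002, 0]
    - [0, 0.002, 0]
    - [0, 0.001, 0]
    - [0, 0, 0]
  rotation:
    - [0, 0, 0]
    - [0, 0, 0]
    - [0, 0, 0]
    - [0, 0, 0]

```text
clock: 8.43
position: [0.5716, -0.2164, 0.1383]
tool_rot: [-3.142, 0.0, 1.503]
force: [0.7, -0.6, -0.7]
grip_width: 0.01
```

Call:
move_arm:
  jaw: [255, 255, 255]
  dp:
    - [0, 0.001, 0]
    - [0, 0.001, 0]
    - [0, 0, 0]
  rotation:
    - [0, 0, 0]
    - [0, 0, 0]
    - [0, 0, 0]

```text
clock: 8.8
position: [0.5732, -0.2165, 0.1383]
tool_rot: [-3.142, 0.0, 1.503]
force: [0.1, -0.1, -1.2]
grip_width: 0.0099
```

Call:
move_arm:
  jaw: [255, 255, 255]
  dp:
    - [0, 0.001, 0]
    - [0, 0, 0]
    - [0, 0, 0]
  rotation:
    - [0, 0, 0]
    - [0, 0, 0]
    - [0, 0, 0]

```text
clock: 9.18
position: [0.5739, -0.2166, 0.1383]
tool_rot: [-3.142, 0.0, 1.503]
force: [0.5, 0.1, -1.6]
grip_width: 0.0101
```

Call:
move_arm:
  jaw: [255, 255, 255]
  dp:
    - [0, 0.001, 0]
    - [0, 0, 0]
    - [0, 0, 0]
  rotation:
    - [0, 0, 0]
    - [0, 0, 0]
    - [0, 0, 0]

```text
clock: 9.55
position: [0.574, -0.2165, 0.1382]
tool_rot: [-3.14, -0.0, 1.502]
force: [-5.4, 2.1, 1.3]
grip_width: 0.01
```

Call:
move_arm:
  jaw: [255, 255, 255]
  dp:
    - [0, 0.001, 0]
    - [0, 0, 0]
    - [0, 0, 0]
  rotation:
    - [0, 0, 0]
    - [0, 0, 0]
    - [0, 0, 0]

```text
clock: 9.93
position: [0.5741, -0.2165, 0.138]
tool_rot: [-3.139, -0.001, 1.502]
force: [-10.7, 2.0, 3.3]
grip_width: 0.0099
```

```bash
python3 look.py 3; python3 chk.py 3
```

```text
[ 0.57407305 -0.21651851  0.13798648] [-3.13858553e+00 -6.64879262e-04  1.50222569e+00] [-9.74582864  1.03396733  2.25723323] 0.010184667310285223
top [[415.0, 173.9], [419.8, 174.1], [419.6, 185.3], [414.6, 189.9], [414.0, 175.1], [418.9, 175.3]]
scene [[206.1, 210.7], [203.1, 208.2], [211.1, 202.0], [217.5, 201.8], [206.8, 213.3], [203.9, 210.8]]
```

View pics/c3.png

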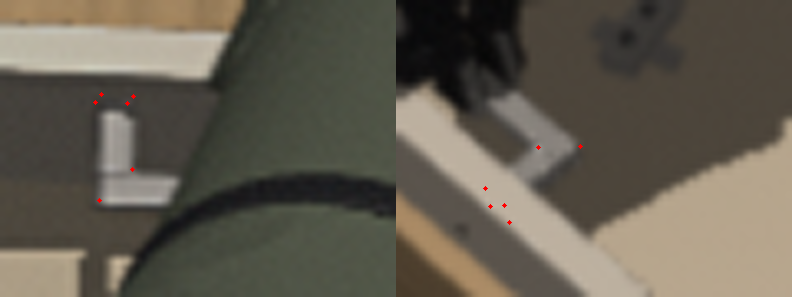

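```bash
python3 - <<'E'
from workcell import bot, workorder
print(workorder.job_done()); o=bot.observe(); print(o["clock"],o["position"],o["force"],o["grip_width"])
E
```

```text
the job is handed in; nothing more can be done
None
the job is handed in; nothing more can be done
```

I took the short pull out of the tray and handed the job in with it held against the drawer front, both feet over the holes. It took about 10 s of the 40 s allowed. No verdict came back.

**Last checks, just before hand-in:**
- **Press on the front:** about 10 N at the wrist, where 0.3 to 30 N is allowed. I did not measure the contact on the pull directly.
- **Contact position:** the feet touched within about 1 mm of where I had measured the front to be.
- **Alignment:** the tool was upright to within about 0.003 rad and square to the front to within about 0.001 rad. I aimed it at the drawer's measured yaw of −0.069 rad.
- **Left foot:** its estimated offset from its hole is about 1 mm sideways and 1 to 2 mm low.

**What I could not confirm:**
- **Right foot and level:** the arm hid the right foot at the drawer, so its position and the bar's level follow from the grip and the visible left end.
- **Left foot tip:** it was in the front's shadow in the top view, so I inferred that it covers the hole.
- **Camera disagreement:** the top view put the pull about 2 mm further from the drawer than predicted, while the other view agreed with the prediction. That is about the calibration limit.
- **Grip reading:** the gripper showed 10 mm on the 12 mm bar, and I did not find out why. The pull did not visibly slip.
- **Other items:** I saw no contact with other fittings or tools, but did not measure whether they had moved.

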